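# Pin a heat sink to a driver board, criss-cross

## Task

Fasten the heat sink on the green circuit board by pressing its four white push-pins gently down with the closed fingertips, one at a time, until each head sits fully home on its grey sleeve, going criss-cross so that the sink beds down evenly: first the pin beside the board's black capacitor, then the one diagonally opposite beside the board's transformer, then the one beside the grey terminal block, and last the remaining pin. Grasp nothing, do not lift, tilt or shift the board, and leave everything else on the bench alone.

Things in the scene. Friction and masses are not known exactly. Their poses are not given: they have to be found in the camera images.
- board: green circuit board, 130 (its x) by 90 (its y) mm, lying loose on four 8 mm standoffs, any way round; about 0.5 kg with all its parts. Origin: centre of its footprint at bench level, z up; laminate top 10 mm above the bench. In its middle a finned aluminium heat sink with a white nylon push-pin in each notched corner. The pin heads stand above all else on the board.
- sink_top (a point): centre of the fin tops of the heat sink, 68x68 mm; 38 mm above the bench
- capacitor_top (a point): centre of the top of the board's upright black capacitor, 18 mm across, at x, y = +0.050, -0.027 m on the board, 36 mm above the bench
- transformer_top (a point): centre of the top of the board's yellow and black transformer, 26x34 mm, at x, y = -0.050, +0.022 m on the board, 38 mm above the bench
- terminal_top (a point): centre of the top of the board's low grey three-way screw terminal block, 12x30 mm, at x, y = +0.055, +0.020 m on the board, 25 mm above the bench
- magazine_edge (a point): a fixed point: top right edge of the solid magazine of upright boards left of the work, 0.21 m high, from y = -0.19 to -0.04 and x = 0.35 to 0.76; a second one, 0.23 m high, from y = 0.23 to 0.40 and x = 0.35 to 0.80. Pass over or in front of both, and turn the gripper's wide side away from the near one.
- pin_a_top (a point): centre of the top of the push-pin head beside the capacitor; at x, y = +0.027, -0.027 m on the board. Head 13 mm across, flat top, 55 mm above the bench when fully raised and 49 mm when home; the point moves with the pin.
- pin_a (a joint): how far this push-pin is pressed down, m: 0 fully raised, 0.006 fully home, its head flush on its grey sleeve, against a hard stop. Starts between 0 and 0.0015. It resists with about 6 N all the way and stays where it is left; no spring.
- pin_b_top (a point): centre of the top of the push-pin head beside the transformer, diagonally across from the capacitor's pin; at x, y = -0.027, +0.027 m on the board. Head 13 mm across, flat top, 55 mm above the bench when fully raised and 49 mm when home; the point moves with the pin.
- pin_b (a joint): how far this push-pin is pressed down, m: 0 fully raised, 0.006 fully home, its head flush on its grey sleeve, against a hard stop. Starts between 0 and 0.0015. It resists with about 6 N all the way and stays where it is left; no spring.
- pin_c_top (a point): centre of the top of the push-pin head beside the screw terminal block; at x, y = +0.027, +0.027 m on the board. Head 13 mm across, flat top, 55 mm above the bench when fully raised and 49 mm when home; the point moves with the pin.
- pin_c (a joint): how far this push-pin is pressed down, m: 0 fully raised, 0.006 fully home, its head flush on its grey sleeve, against a hard stop. Starts between 0 and 0.0015. It resists with about 6 N all the way and stays where it is left; no spring.
- pin_d_top (a point): centre of the top of the push-pin head in the corner that has no tall part beside it, diagonally across from the terminal block's pin; at x, y = -0.027, -0.027 m on the board. Head 13 mm across, flat top, 55 mm above the bench when fully raised and 49 mm when home; the point moves with the pin.
- pin_d (a joint): how far this push-pin is pressed down, m: 0 fully raised, 0.006 fully home, its head flush on its grey sleeve, against a hard stop. Starts between 0 and 0.0015. It resists with about 6 N all the way and stays where it is left; no spring.
- box_cutter: blue snap-off box cutter, 18x148x15 mm; a bystander, leave it alone; origin at the centre of its underside
- marker_black: white marker pen with black cap, 16x128x17 mm; a bystander, leave it alone; origin at the centre of its underside
- side_cutters: red-handled side cutters, 49x132x12 mm; a bystander, leave it alone; origin at the centre of its underside
- esd_brush_1: black antistatic brush, 25x144x9 mm; a bystander, leave it alone; origin at the centre of its underside
- transformer_1: loose yellow and black transformer, 32x42x35 mm, on the bench, not on the board; a bystander, leave it alone; origin at the centre of its underside
- capacitor_1: loose upright black capacitor, 24 mm across, 36 mm high, on the bench, not on the board; a bystander, leave it alone; origin at the centre of its underside

How it is judged (in metres and radians):
On the way, in this order (a step that is already met when the one before it is completed fails the run):
1. the capacitor pin is home, the later ones still up (value of joint pin_a above 0.0048 m and value of joint each of pin_b, pin_c, pin_d below 0.003 m), for 0.2 s.
2. the transformer pin is home, the later ones still up (value of joint each of pin_a, pin_b above 0.0048 m and value of joint each of pin_c, pin_d below 0.003 m), for 0.2 s.
3. the terminal block pin is home, the later ones still up (value of joint each of pin_a, pin_b, pin_c above 0.0048 m and value of joint pin_d below 0.003 m), for 0.2 s.
4. the last pin is home (value of joint each of pin_a, pin_b, pin_c, pin_d above 0.0048 m), for 0.2 s.
At the end, for the whole second after the job is handed in: all four pins are home (at least 4.8 of 6 mm), the board lies flat and at rest on the bench within 15 mm of where it was (all of step 4 and distance of board from where it was at the start of the episode below 0.015 m and height (world z) of board below 0.004 m and angle between board's own z axis and vertical below 0.05 rad and linear speed of board below 0.01 m/s); the robot touches nothing.
It fails at once if the board is lifted or tipped (height (world z) of board above 0.008 m or angle between board's own z axis and vertical above 0.12 rad).
It fails at once if the board is shifted by more than 25 mm (distance of board from where it was at the start of the episode above 0.025 m).
It fails at once if the board, its heat sink or pins are pressed hard (over 30 N) (contact force between the arm and board above 30 N).
It fails at once if a bystander is moved by more than 20 mm (distance of any of box_cutter, marker_black, side_cutters, esd_brush_1, transformer_1, capacitor_1 from where it was at the start of the episode above 0.02 m).
It also fails if it takes over 54 s, if anything falls off the work surface, if the arm or the gripper's body presses on something with over 40 N, if the wrist force passes 120 N, or if a joint passes its speed limit or range.

## Robot

A 7-joint arm with a two-finger parallel gripper is mounted at the origin on a cart in front of the work surface, level with it; the furniture and walls round the work are solid. World frame = base frame: x ahead of the robot, y to its left, z up, the work surface at z = 0. Lengths are in mm, angles in rad, forces in N, time in s.
With the tool pointing down it reaches from about 350 to 900 mm from the base axis. Payload 8.1 kg.
Tool frame: the origin (TCP) lies between the finger pads; the fingertips stand 14 mm ahead of it and the grasp point (between the pads) lies 5 mm behind it; z points along the fingers, y is the line along which they close (so a half turn about z gives the same grasp; the last joint's range is limited). The gripper opens to 92 mm and grips with 3 to 60 N. Pads are 19 mm wide; open, the fingers measure 130 mm over their backs; the gripper's body (75 mm by 190 mm) begins 47 mm behind the grasp point.
Start: joints at [1.03, 0.434, 0.025, 1.573, -0.012, 1.134, -0.075], TCP at [264.947, -566.078, 240.742] pointing down, gripper open.
Joint ranges: [-2.62, 2.62], [-0.44, 2.09], [-1.27, 1.32], [0.08, 2.57], [-1.32, 4.46], [0.12, 2], [-2.74, 2.74]. Speed limits (rad/s): [2.22, 2.22, 3.01, 3.01, 3.14, 3.14, 3.14].

## Interface

Orientations are given as a rotation vector (axis times angle).
In Python, from workcell import bot gives the robot as it stands. The module is installed in compiled form; this text tells all that it offers.
- The arm moves only by the tool move_arm, never from a script. Its argument "plan" is text: rows parted by semicolons, each of 6 numbers parted by spaces: the shift along the world's x, y, z in units of 40 mm (1.0 is 40 mm), then the turn, a rotation vector about the world's x, y, z in units of 6 degrees (1.0 is 6 degrees). In form: tx ty tz ax ay az; .... A call has 1 to 20 rows; each row is the pose to reach, as a shift and turn from the pose commanded when the call began; what a row does not reach only later rows make up. A row lasts 1/8 s, in which the tool goes at most 62.5 mm and 10.7 degrees, less where a joint would pass 70% of its speed; a pose out of reach is approached as far as the arm can. A call with a gripper value outside its range is refused whole. "gripper" is the closure, from 0 (fully open) to 1 (shut), set as the call begins (left out, the last holds). The fingers move at their own pace and stop on an object; "force" is the grip in N (left out, the last holds). Time passes only in rows, so rows that repeat a pose let the fingers close. It gives the time, the measured TCP pose, the force, the opening and the grip force at its end, in the units of the state.
- bot.observe(): the state, without advancing time (a new reading comes with each control period).
- bot.capture(name): name is "side" or "top" or "wrist"; returns the picture (480x640x3 uint8, red, green, blue); there is no depth.
- bot.get_calibration(name): a dict with "fx", "fy", "cx", "cy" (pixels), "R" (3x3) and "t" (3): a world point X has camera coordinates R X + t; the wrist camera has in their place "mount" (4x4, takes a point from camera to tool coordinates, whose origin is the TCP and whose axes are the flange's). Camera axes: x right, y down, z forward; pixel columns grow to the right and rows downward; lengths in mm; the calibration is good to about 2 mm. A picture is of the moment at which its call begins: read the wrist's pose just before it. get_calibration takes no time and is no camera call.
- bot.close_job(): hands the job in; it is judged then, once.
The state is a dict: "time_s": time; "joints": joint angles; "joint_vel": joint speeds; "tau": joint torques, N m; "position": TCP position; "orientation": TCP orientation; "contact_force": force on the tool from outside, world axes, zero at the start; "torque": the same for the moment, N m; "gripper_width": finger opening in mm; "grasp_force": force on a finger pad.
Only numpy, scipy, OpenCV 4.12 (cv2) and the standard library are available. Lean on these libraries where they do the work, as an engineer would, in place of code of your own. Each camera call takes 0.05 s, during which the arm holds its last target. There are 200 camera calls.

## Working session

There is one attempt and no reset: what is moved stays moved. The work goes in short steps, Python scripts to look and compute and a tool call to move; the robot and the scene stay as the last step left them, time stands still between calls to the robot, and variables do not carry over. Pictures are saved under pics/ and viewed, at most 10 in all, crops included, and the job is handed in when it is done.

Besides the shell and the picture viewer there is one more tool, called as a command line: name --argument value ..., lists and objects as JSON in quotes. move_arm: Moves the arm, as the interface text tells. Its arguments: {"type":"object","properties":{"plan":{"type":"string"},"gripper":{"type":"number"},"force":{"type":"number"}},"required":["plan"]}

```bash
mkdir -p pics; python3 - <<'E'
from workcell import bot
import cv2,numpy as np
s=bot.observe();print({k:np.round(v,3).tolist() for k,v in s.items()})
for n in("top","side"):
    im=bot.capture(n);cv2.imwrite(f"pics/{n}0.png",im[:,:,::-1]);c=bot.get_calibration(n);print(n,c)
print(bot.get_calibration("wrist"))
E
```

```text
{'time_s': 0.0, 'joints': [1.03, 0.435, 0.025, 1.574, -0.012, 1.134, -0.075], 'joint_vel': [-0.0, 0.001, -0.0, -0.001, -0.0, 0.0, -0.002], 'tau': [-0.0, -66.784, 0.985, -31.446, -0.06, 0.043, 0.0], 'position': [264.671, -565.641, 239.932], 'orientation': [-3.065, -0.682, 0.001], 'contact_force': [-0.073, 0.373, -0.47], 'torque': [0.066, -0.025, -0.019], 'grasp_force': 0.0, 'gripper_width': 91.973}
top {'fx': 497.72385720148134, 'fy': 497.72385720148134, 'cx': 323.87970454293475, 'cy': 241.9982331653675, 'R': array([[-0.01078256, -0.99969185, -0.02235952],
       [-0.98774692,  0.01412998, -0.15542316],
       [ 0.15569121,  0.02040969, -0.9875949 ]]), 't': array([-361.27428296,  513.38847645,  937.93031602])}
side {'fx': 518.0780561218496, 'fy': 518.0780561218496, 'cx': 313.0077783982426, 'cy': 243.36703543100444, 'R': array([[-0.78591661, -0.61825375,  0.00986826],
       [-0.40891492,  0.50770397, -0.7583042 ],
       [ 0.46381426, -0.59999915, -0.65182617]]), 't': array([136.08162885, 514.72945325, 492.83653112])}
{'fx': 393.5294486025494, 'fy': 393.5294486025494, 'cx': 316.02029320480136, 'cy': 238.68522480373977, 'mount': array([[ 7.86102431e-04, -9.59927169e-01, -2.80248482e-01,
         7.70851090e+01],
       [ 9.99999335e-01,  5.18236719e-04,  1.02991602e-03,
         1.81317153e+00],
       [-8.43409317e-04, -2.80249106e-01,  9.59926939e-01,
        -1.44331680e+02],
       [ 0.00000000e+00,  0.00000000e+00,  0.00000000e+00,
         1.00000000e+00]])}
```

View pics/top0.png

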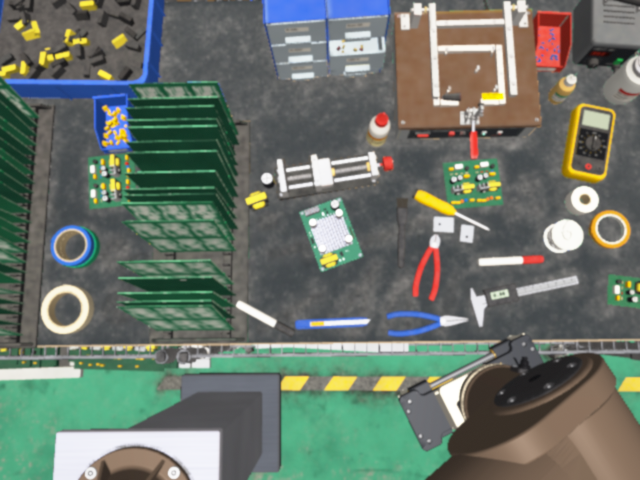

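View pics/side0.png

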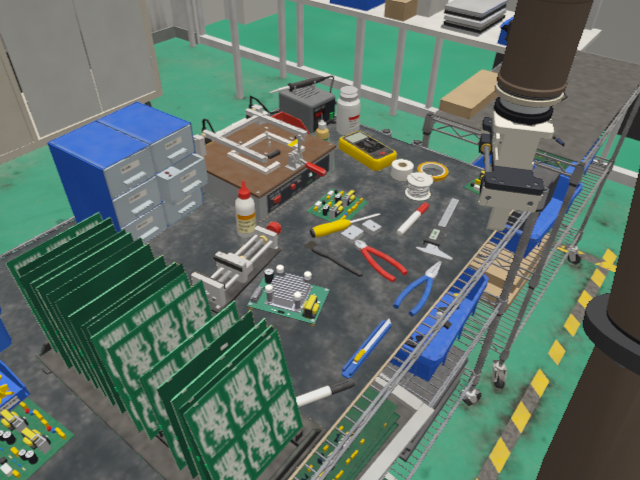

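The board is at about (331,236) in the top view and (290,293) in the side view, just right of the near magazine. I'll enlarge both views and measure.

```bash
python3 - <<'E'
import cv2,numpy as np
t=cv2.imread("pics/top0.png")[190:280,290:370];s=cv2.imread("pics/side0.png")[255:330,245:335]
t=cv2.resize(t,None,fx=5,fy=5,interpolation=cv2.INTER_CUBIC);s=cv2.resize(s,(400,450*75*4//(90*4)+0),interpolation=cv2.INTER_CUBIC)
o=np.zeros((450,800,3),np.uint8);o[:450,:400]=t;o[:s.shape[0],400:]=s;cv2.imwrite("pics/crop0.png",o)
E
```

```text
(no output)
```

View pics/crop0.png

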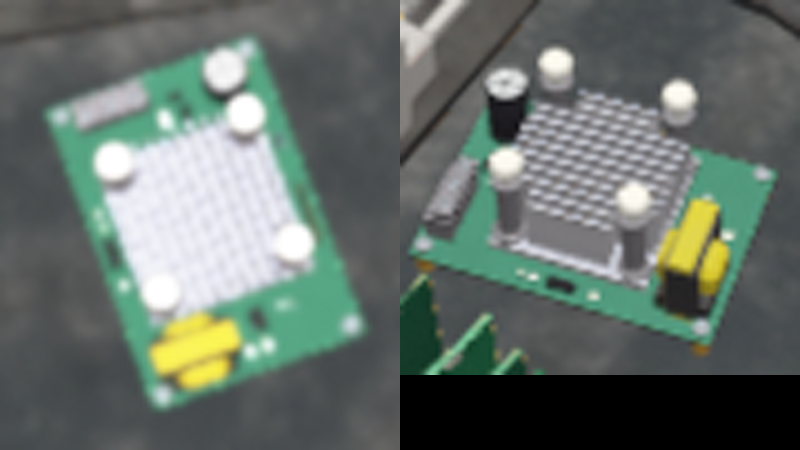

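Top crop: pin a (capacitor) is at about (339,213), c (terminal) at (313,223), b (transformer) at (322,249) and d at (349,239). Next I refine these centroids, cast the rays and fit the pose.

```bash
cat >h.py <<'E'
import numpy as np,cv2
from workcell import bot
from scipy.spatial.transform import Rotation as Ro
P=dict(a=(27,-27),b=(-27,27),c=(27,27),d=(-27,-27))
def ray(uv,c,z):
    d=c["R"].T@np.array([(uv[0]-c["cx"])/c["fx"],(uv[1]-c["cy"])/c["fy"],1]);o=-c["R"].T@c["t"]
    return o+d*(z-o[2])/d[2]
def blob(im,uv,r,th):
    g=im.astype(int);x0,y0=int(uv[0])-r,int(uv[1])-r
    w=g[y0:y0+2*r+1,x0:x0+2*r+1].min(2);m=(w>th).astype(np.uint8)
    n,l,s,ce=cv2.connectedComponentsWithStats(m);k=1+np.argmax(s[1:,4])
    return ce[k]+[x0,y0],s[k,4]
def fit(W):
    k=list(W);B=np.array([P[i] for i in k],float);w=np.array([W[i][:2] for i in k])
    b=B-B.mean(0);v=w-w.mean(0)
    th=np.arctan2((b[:,0]*v[:,1]-b[:,1]*v[:,0]).sum(),(b*v).sum())
    R=np.array([[np.cos(th),-np.sin(th)],[np.sin(th),np.cos(th)]]);t=w.mean(0)-R@B.mean(0)
    return th,t,{i:R@np.array(P[i])+t for i in P},np.linalg.norm(B@R.T+t-w,axis=1)
E
python3 - <<'E'
from h import *
np.set_printoptions(precision=1,suppress=True)
for n,U in(("top",dict(a=(339,213),c=(312.6,222.6),b=(322,248.6),d=(348.8,238.6))),("side",dict(a=(280,268),d=(307.6,275.5),c=(269,288),b=(297.5,295)))):
    im=cv2.imread(f"pics/{n}0.png");c=bot.get_calibration(n);W={}
    for k,u in U.items():
        uv,ar=blob(im,u,4,185);W[k]=ray(uv,c,53.5 if n=="top" else 52);print(n,k,uv,ar,W[k])
    print(fit(W))
s=bot.observe();print(Ro.from_rotvec(s["orientation"]).as_matrix())
E
```

```text
top a [338.4 212.6] 52 [ 563.4 -396.7   53.5]
top c [312.5 221.9] 51 [ 545.7 -346.3   53.5]
top b [322.3 247.5] 71 [ 495.4 -364.8   53.5]
top d [347.6 238. ] 69 [ 513.2 -413.7   53.5]
(np.float64(0.34109462053286427), array([ 529.4, -380.4]), {'a': array([ 563.9, -396.8]), 'b': array([ 495., -364.]), 'c': array([ 545.8, -345.9]), 'd': array([ 513. , -414.9])}, array([0.5, 0.5, 1. , 1.2]))
side a [279.6 267. ] 27 [ 563.8 -396.    52. ]
side d [307.1 273.6] 28 [ 513.1 -414.1   52. ]
side c [268.7 286.8] 32 [ 545.3 -345.2   52. ]
side b [297.2 293.8] 39 [ 495.1 -363.6   52. ]
(np.float64(0.34693014947956635), array([ 529.3, -379.7]), {'a': array([ 563.9, -395.9]), 'b': array([ 494.8, -363.5]), 'c': array([ 545.6, -345.1]), 'd': array([ 513.1, -414.3])}, array([0.1, 0.2, 0.3, 0.3]))
[[ 0.9  0.4 -0. ]
 [ 0.4 -0.9  0. ]
 [-0.  -0.  -1. ]]
```

Both views agree within 1 mm. Next: close the gripper, travel high to above pin a, and turn +65° so the wide side lies along x.

move_arm --plan "0.6 0.34 0 0 0 0.9;1.2 0.7 0 0 0 1.8;1.9 1.05 0 0 0 2.7;2.5 1.4 0 0 0 3.6;3.1 1.77 0 0 0 4.5;3.7 2.1 0 0 0 5.4;4.4 2.5 0 0 0 6.3;5 2.8 0 0 0 7.2;5.6 3.2 0 0 0 8.1;6.2 3.5 0 0 0 9;6.9 3.9 0 0 0 9.9;7.48 4.23 -0.5 0 0 10.8;7.48 4.23 -1.2 0 0 10.8;7.48 4.23 -1.9 0 0 10.8;7.48 4.23 -2.5 0 0 10.8;7.48 4.23 -3 0 0 10.8;7.48 4.23 -3 0 0 10.8;7.48 4.23 -3 0 0 10.8" --gripper 1 --force 20

```text
time_s: 2.35
position: [564.9, -397.0, 121.6]
orientation: [2.222, 2.219, 0.001]
contact_force: [0.0, -0.4, 0.8]
gripper_width: 0.7
grasp_force: 0.0
```

```bash
python3 - <<'E'
from h import *
s=bot.observe();print(np.round(s["position"],1),s["gripper_width"],np.round(s["joints"],2))
im=bot.capture("wrist");cv2.imwrite("pics/w1.png",im[:,:,::-1])
c=bot.get_calibration("wrist");T=np.eye(4);T[:3,:3]=Ro.from_rotvec(s["orientation"]).as_matrix();T[:3,3]=s["position"]
M=np.linalg.inv(T@c["mount"])
for k,p in dict(a=(563.9,-396.4),b=(494.9,-363.8),c=(545.7,-345.5),d=(513,-414.6),tip=None).items():
    X=(T@[0,0,14,1]) if p is None else np.array([*p,54.5,1]);q=M@X;print(k,q[:2]/q[2]*c["fx"]+[c["cx"],c["cy"]])
E
```

```text
[ 564.9 -397.   121.6] 0.7015642833388357 [ 0.7   0.66 -0.27  1.51  0.2   1.    0.38]
a [310.28655676 259.11640456]
b [183.38607911 202.74357717]
c [275.60457719 168.75059285]
d [222.88868849 288.80628377]
tip [310.98800365 300.40174486]
```

View pics/w1.png

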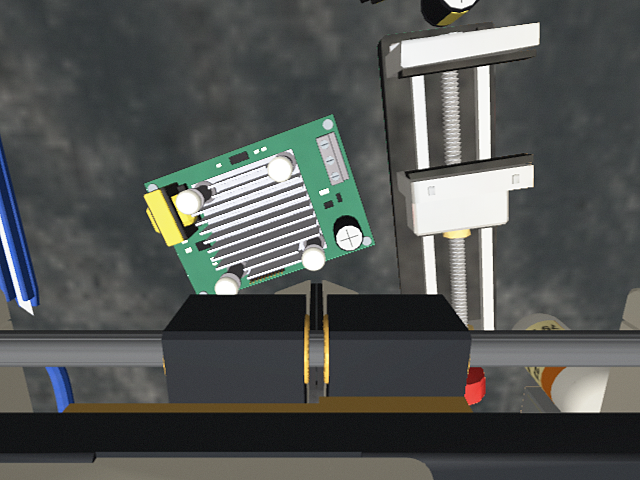

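The wrist picture shows the pins at a (313,257), b (190,200), c (281,166) and d (228,285). Each is within about 2 mm of prediction, so I'll descend to just above pin a.

move_arm --plan "0 0.02 -0.4 0 0 0;0 0.02 -0.8 0 0 0;0 0.02 -1.1 0 0 0;0 0.02 -1.25 0 0 0;0 0.02 -1.28 0 0 0;0 0.02 -1.28 0 0 0"

```text
time_s: 3.15
position: [564.4, -396.2, 69.8]
orientation: [2.223, 2.219, 0.0]
contact_force: [0.6, -0.2, 0.3]
gripper_width: 0.4
grasp_force: 0.0
```

move_arm --plan "0 0 -0.03 0 0 0;0 0 -0.06 0 0 0;0 0 -0.08 0 0 0;0 0 -0.08 0 0 0"

```text
time_s: 3.65
position: [564.5, -396.3, 67.2]
orientation: [2.223, 2.218, 0.0]
contact_force: [-1.2, 0.6, 4.8]
gripper_width: 0.8
grasp_force: 2.4
```

move_arm --plan "0 0 -0.02 0 0 0;0 0 -0.04 0 0 0;0 0 -0.06 0 0 0;0 0 -0.07 0 0 0;0 0 -0.07 0 0 0"

```text
time_s: 4.28
position: [564.5, -396.3, 64.4]
orientation: [2.223, 2.218, 0.0]
contact_force: [-1.6, 0.5, 5.4]
gripper_width: 0.5
grasp_force: 2.7
```

move_arm --plan "0 0 -0.01 0 0 0;0 0 -0.02 0 0 0;0 0 -0.03 0 0 0;0 0 -0.03 0 0 0"

```text
time_s: 4.78
position: [564.5, -396.3, 63.3]
orientation: [2.223, 2.218, 0.0]
contact_force: [-0.9, 0.4, 6.6]
gripper_width: 0.1
grasp_force: 3.1
```

move_arm --plan "0 0 -0.01 0 0 0;0 0 -0.015 0 0 0;0 0 -0.015 0 0 0;0 0 -0.015 0 0 0"

```text
time_s: 5.28
position: [564.6, -396.3, 63.2]
orientation: [2.223, 2.218, 0.0]
contact_force: [-2.1, 1.7, 10.0]
gripper_width: 0.4
grasp_force: 5.0
```

Pin a is at its hard stop (z 63.2, force rising). Next is pin b.

move_arm --plan "0 0 0.3 0 0 0;0 0 0.7 0 0 0;-0.5 0.24 0.8 0 0 0;-1 0.48 0.8 0 0 0;-1.5 0.71 0.8 0 0 0;-1.73 0.82 0.8 0 0 0;-1.73 0.82 0.5 0 0 0;-1.73 0.82 0.25 0 0 0;-1.73 0.82 0.18 0 0 0;-1.73 0.82 0.18 0 0 0"

```text
time_s: 6.52
position: [495.2, -363.2, 68.4]
orientation: [-2.223, -2.219, -0.0]
contact_force: [0.4, 0.1, -0.4]
gripper_width: 0.5
grasp_force: 0.0
```

move_arm --plan "0 0 -0.03 0 0 0;0 0 -0.06 0 0 0;0 0 -0.09 0 0 0;0 0 -0.12 0 0 0;0 0 -0.14 0 0 0;0 0 -0.14 0 0 0"

```text
time_s: 7.28
position: [495.4, -363.4, 64.0]
orientation: [2.223, 2.218, 0.0]
contact_force: [-0.7, 0.8, 3.4]
gripper_width: 0.2
grasp_force: 2.4
```

move_arm --plan "0 0 -0.01 0 0 0;0 0 -0.02 0 0 0;0 0 -0.03 0 0 0;0 0 -0.03 0 0 0"

```text
time_s: 7.78
position: [495.4, -363.4, 63.2]
orientation: [2.223, 2.218, 0.0]
contact_force: [-2.5, 1.1, 9.9]
gripper_width: 0.2
grasp_force: 4.8
```

move_arm --plan "0 0 -0.01 0 0 0;0 0 -0.015 0 0 0;0 0 -0.015 0 0 0;0 0 -0.015 0 0 0"

```text
time_s: 8.28
position: [495.4, -363.4, 63.1]
orientation: [2.223, 2.218, 0.0]
contact_force: [-2.6, 2.3, 14.2]
gripper_width: 0.7
grasp_force: 7.2
```

Pin b is home. Next is pin c.

move_arm --plan "0 0 0.3 0 0 0;0 0 0.7 0 0 0;0.4 0.15 0.85 0 0 0;0.85 0.31 0.85 0 0 0;1.27 0.46 0.85 0 0 0;1.27 0.46 0.85 0 0 0;1.27 0.46 0.5 0 0 0;1.27 0.46 0.28 0 0 0;1.27 0.46 0.22 0 0 0;1.27 0.46 0.22 0 0 0"

```text
time_s: 9.52
position: [545.3, -345.0, 70.0]
orientation: [-2.224, -2.218, 0.0]
contact_force: [0.8, -0.4, 0.7]
gripper_width: 0.7
grasp_force: 0.0
```

move_arm --plan "0 0 -0.03 0 0 0;0 0 -0.06 0 0 0;0 0 -0.09 0 0 0;0 0 -0.12 0 0 0;0 0 -0.14 0 0 0;0 0 -0.16 0 0 0;0 0 -0.16 0 0 0"

```text
time_s: 10.4
position: [546.0, -345.0, 64.6]
orientation: [2.223, 2.218, 0.0]
contact_force: [-0.7, 0.7, 5.1]
gripper_width: 0.5
grasp_force: 2.5
```

move_arm --plan "0 0 -0.01 0 0 0;0 0 -0.02 0 0 0;0 0 -0.025 0 0 0;0 0 -0.025 0 0 0"

```text
time_s: 10.9
position: [546.0, -345.0, 63.7]
orientation: [2.223, 2.218, 0.0]
contact_force: [-1.6, 0.1, 4.5]
gripper_width: 0.7
grasp_force: 2.8
```

move_arm --plan "0 0 -0.01 0 0 0;0 0 -0.02 0 0 0;0 0 -0.03 0 0 0;0 0 -0.03 0 0 0"

```text
time_s: 11.4
position: [546.0, -345.0, 63.1]
orientation: [2.223, 2.218, 0.0]
contact_force: [-4.1, 1.3, 12.1]
gripper_width: 0.7
grasp_force: 5.9
```

Pin c is home. Last is pin d.

move_arm --plan "0 0 0.3 0 0 0;0 0 0.7 0 0 0;-0.2 -0.43 0.85 0 0 0;-0.4 -0.87 0.85 0 0 0;-0.6 -1.3 0.85 0 0 0;-0.81 -1.73 0.85 0 0 0;-0.81 -1.73 0.85 0 0 0;-0.81 -1.73 0.5 0 0 0;-0.81 -1.73 0.28 0 0 0;-0.81 -1.73 0.22 0 0 0;-0.81 -1.73 0.22 0 0 0"

```text
time_s: 12.78
position: [513.5, -413.6, 70.3]
orientation: [-2.223, -2.22, -0.0]
contact_force: [0.2, -0.4, 0.5]
gripper_width: 0.6
grasp_force: 0.0
```

move_arm --plan "0 0 -0.03 0 0 0;0 0 -0.06 0 0 0;0 0 -0.09 0 0 0;0 0 -0.12 0 0 0;0 0 -0.14 0 0 0;0 0 -0.16 0 0 0;0 0 -0.16 0 0 0"

```text
time_s: 13.65
position: [513.7, -414.2, 64.9]
orientation: [2.223, 2.218, 0.0]
contact_force: [-0.7, 1.0, 5.0]
gripper_width: 0.7
grasp_force: 2.5
```

move_arm --plan "0 0 -0.01 0 0 0;0 0 -0.02 0 0 0;0 0 -0.025 0 0 0;0 0 -0.025 0 0 0"

```text
time_s: 14.15
position: [513.7, -414.2, 64.0]
orientation: [2.223, 2.218, 0.0]
contact_force: [-1.7, 1.5, 6.5]
gripper_width: 0.7
grasp_force: 2.8
```

move_arm --plan "0 0 -0.01 0 0 0;0 0 -0.02 0 0 0;0 0 -0.03 0 0 0;0 0 -0.04 0 0 0;0 0 -0.04 0 0 0"

```text
time_s: 14.78
position: [513.8, -414.3, 63.1]
orientation: [2.223, 2.218, 0.0]
contact_force: [-2.4, 3.7, 11.3]
gripper_width: 0.6
grasp_force: 5.9
```

All four reached the hard stop. I'll retract and check by picture.

move_arm --plan "0 0 0.3 0 0 0;0 0 0.8 0 0 0;0 0 1.6 0 0 0;0 0 2.4 0 0 0;-0.3 -0.3 3 0 0 0;-0.6 -0.6 3 0 0 0;-0.6 -0.6 3 0 0 0;-0.6 -0.6 3 0 0 0"

```text
time_s: 15.78
position: [489.2, -437.3, 180.6]
orientation: [-2.222, -2.218, -0.001]
contact_force: [0.3, -0.4, -0.3]
gripper_width: 0.2
grasp_force: 0.0
```

```bash
python3 - <<'E'
from h import *
im=bot.capture("wrist")[:,:,::-1];s=bot.capture("side")[:,:,::-1]
o=np.zeros((300,800,3),np.uint8);o[:,:400]=cv2.resize(im,(400,300));o[:,400:]=cv2.resize(s[250:340,230:350],(400,300),interpolation=cv2.INTER_CUBIC)
cv2.imwrite("pics/end.png",o)
E
```

```text
(no output)
```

View pics/end.png

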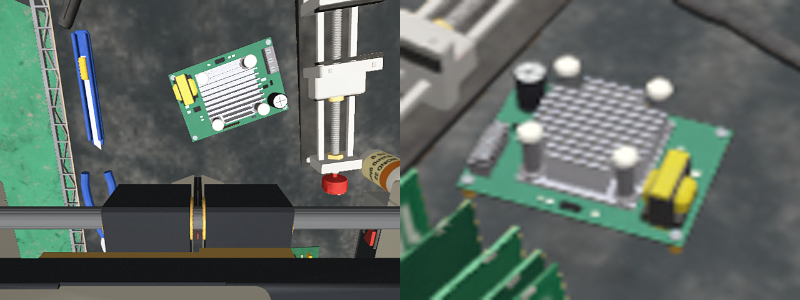

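The board lies flat where it was, and all four heads sit low on their sleeves. I'm handing in.

```bash
python3 -c "
from workcell import bot
print(bot.close_job())"
```

```text
the job is handed in; nothing more can be done
None
```

I pressed all four push-pins down to their hard stops in the order capacitor, transformer, terminal block, last pin; the final picture shows the board flat and in place, and the job is handed in (no verdict was returned).

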